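Tare the paint-mixing scale through its sunken key

ROBOT

A 7-joint arm with a two-finger parallel gripper is mounted at the origin on the work surface. World frame = base frame: x ahead of the robot, y to its left, z up, the work surface at z = 0. Lengths are in m, angles in rad, forces in N, time in s.
With the tool pointing down it reaches from about 0.35 to 0.9 m from the base axis. Payload 8.1 kg.
Tool frame: the origin (TCP) lies on the centre line of the jaws, within the pads' length; the fingertips stand 19 mm ahead of it and the grasp point (between the pads) is the TCP; z points along the fingers, y is the direction in which the jaws open and shut (so a half turn about z gives the same grasp; the last joint's range is limited). The gripper opens to 92 mm and grips with 3 to 60 N. Pads are 19 mm wide; open, the fingers measure 130 mm over their backs; the gripper's body (75 mm by 190 mm) begins 47 mm behind the grasp point.
Start: joints at [1.215, 0.434, 0.025, 1.573, -0.012, 1.134, -0.075], TCP at [0.156, -0.605, 0.224] pointing down, gripper open.
Joint ranges: [-2.62, 2.62], [-0.44, 2.09], [-1.27, 1.32], [0.08, 2.57], [-1.32, 4.46], [0.12, 2], [-2.74, 2.74]. Speed limits (rad/s): [2.22, 2.22, 3.01, 3.01, 3.14, 3.14, 3.14].

INTERFACE

Orientations are given as a rotation vector (axis times angle).
In Python, from cell import monitor, imaging, workorder, outline_of gives the robot as it stands.
- The arm moves only by the tool move_arm, never from a script. Its argument "series" is a list of rows, each a list of 6 numbers: the shift along the world's x, y, z in cm, then the turn, a rotation vector about the world's x, y, z in degrees. A call has 1 to 8 rows; each row shifts and turns the commanded pose from where the row before left it; what a row does not reach is not made up. A row lasts 1/10 s, in which the tool goes at most 50 mm and 8.59 degrees, less where a joint would pass 70% of its speed; a pose out of reach is approached as far as the arm can. A call with a gripper value outside its range is refused whole. "grip" is the opening, from 0 (shut) to 1 (fully open), set as the call begins (left out, the last holds). The fingers move at their own pace and stop on an object; "force" is the grip in N (left out, the last holds). Time passes only in rows, so rows that do not move let the fingers close. It gives the time, the measured TCP pose, the force and the opening at its end, in the units of the state.
- monitor.observe(): the state, without advancing time (a new reading comes with each control period).
- imaging.get_image(name): name is "scene" or "top" or "wrist"; returns a dict with "color" (480x640x3 uint8, red, green, blue), "fx", "fy", "cx", "cy" (pixels), "rvec" (rotation vector, rad) and "tvec" (3), from world to camera coordinates, as OpenCV has them; the wrist camera has in their place "mount" (4x4, takes a point from camera to tool coordinates, whose origin is the TCP and whose axes are the flange's). Camera axes: x right, y down, z forward; pixel columns grow to the right and rows downward; lengths in m; the calibration is good to about 2 mm. A picture is of the moment at which its call begins: read the wrist's pose just before it. There is no depth.
- workorder.sign_off(): hands the job in, once; it reports no verdict.
Trained networks look in the newest picture that a camera, given by its name, has taken for a name from the list of things; names that differ only in an ending like _2 or _b are one class to them, and where a whole thing is asked for, a point or a joint stands for the part that bears it (a point fixed in the world has none). Each returns a list of dicts, best first, with "p" (0 to 1); they miss things now and then, are a little off and sometimes report something else, mostly with a low value. They report only what shows in the picture. A call takes as long as a camera call.
- outline_of(camera, thing): "mask" (480x640 bool, what is visible of it) and "rect" ([left, top, width, height] in pixels, round what is visible of it).
The state is a dict: "clock": time; "joints": joint angles; "dq": joint speeds; "joint_efforts": joint torques, N m; "position": TCP position; "ee_rot": TCP orientation; "force": force on the tool from outside, world axes, zero at the start; "ft_torque": the same for the moment, N m; "width": opening from 0.0 (shut) to 1.0 (fully open).
Only numpy, scipy, OpenCV 4.12 (cv2) and the standard library are available. Lean on these libraries where they do the work, as an engineer would, in place of code of your own. Each camera call takes 0.05 s, during which the arm holds its last target. There are 200 camera calls.

TASK

Zero the mixing scale with the empty cup left standing on its pan: push the little splash shutter open by its tab, reach a closed fingertip down into the round well and press the sunken tare key all the way down, holding it there for about two seconds, then let it come up and push the shutter closed over the well again. Only push with the fingers, never pinch the tab, do not press the key in the square well, and leave the cup, the spray can and the jar where they stand.

Things in the scene. Friction and masses are not known exactly. Their poses are not given: they have to be found in the camera images.
- scale: Fixed bench scale, base 360 x 200 x 12 mm, origin at the centre of its underside on the bench. Its x axis points from the key end to the pan end (roughly away from the robot, turned up to 20 degrees), y to the left. Round steel pan, 140 mm across, top 42 mm above the bench, centred at x = +100 mm. Two white key modules stand on the key end side by side; which is left or right varies.
- tare_module: Fixed white block 150 mm long (x), 86 mm wide (y), 40 mm high, on the scale base (underside 12 mm above the bench); origin at the centre of its underside; axes as the scale's. It sits at scale x = -75 mm, y = +46 or -46 mm. The other (power) module is its equal on the other side.
- tare_well (a point): Centre of the mouth of the ROUND well, in the plane of the tare module's top face, 52 mm above the bench, at scale x = -35 mm. Straight well 48 mm across; at its middle a round grey key 28 mm across, its top 20 mm below the mouth (26 mm when fully pressed); well floor 34 mm below the mouth. The shutter covers it at the start.
- tare_key (a joint): Travel of the sunken round tare key: 0 up, 0.006 m fully down. Sprung: about 1.5 N to start, 5 N fully down; it comes up again when let go.
- shutter (a joint): Opening of the tare module's splash shutter: 0 closed over the well, 0.066 m fully open; opens by sliding straight along the scale's -x (away from the pan, roughly towards the robot). The well is wholly uncovered from 0.060 m on. Stops at both ends; about 2 N of friction, stays where it is left. Starts at 0 to 0.012 m.
- shutter_tab (a point): Middle of the shutter's upright tab, 66.5 mm above the bench; moves with the shutter; 24 mm from the well's centre towards the key end when closed. Tab 50 mm wide (y), 8 mm thick (x), from the plate up to 78 mm above the bench. Shutter plate 60 (x) x 68 (y) x 3 mm, upper face 3.5 mm above the module's top, between guide strips 6 mm high, 73 mm apart.
- power_well (a point): Centre of the mouth of the SQUARE well (46 x 46 mm) in the other module, same height and depths, no shutter, with a square grey key 28 mm wide. To be left alone. A dark display window is on the same module.
- power_key (a joint): Travel of the square key: 0 up, 0.006 m down. Must not be pressed.
- cup_mid (a point): Middle of the empty white mixing cup (loose, 70 mm across, 70 mm high) standing on the scale's pan, half-way up; its top is 112 mm above the bench.
- spray_mid (a point): Middle, half-way up, of a loose spray can standing on the bench, 64 mm across, 170 mm high.
- jar_mid (a point): Middle, half-way up, of a loose capped glass jar standing on the bench, 68 mm across, 80 mm high.

How it is judged:
By the outcome, as a careful person would: the job done as asked, in the order asked, and still so for the second after the job is handed in, with the robot touching nothing.
It also fails if it takes over 53 s, if anything falls off the work surface, if the arm or the gripper's body presses on something with over 40 N, if the wrist force passes 120 N, or if a joint passes its speed limit or range.

## Working session

There is one attempt and no reset: what is moved stays moved. The work goes in short steps, Python scripts to look and compute and a tool call to move; the robot and the scene stay as the last step left them, time stands still between calls to the robot, and variables do not carry over. Pictures are saved under pics/ and viewed, about 8 in all and at most 12, crops included, and the job is handed in when it is done.

Besides the shell and the picture viewer there is one more tool, called after "Call:" by a JSON object that holds its "name" and its "arguments", one argument or row to a line. move_arm: Moves the arm, as the interface text tells. Its arguments: {"type":"object","properties":{"series":{"type":"array"},"grip":{"type":"number"},"force":{"type":"number"}},"required":["series"]}

```bash
mkdir -p pics; cat > h.py <<'E'
from cell import monitor, imaging, workorder, outline_of
import numpy as np, cv2
from scipy.spatial.transform import Rotation as R
def cam(n):
    s=monitor.observe(); im=imaging.get_image(n)
    K=np.array([[im['fx'],0,im['cx']],[0,im['fy'],im['cy']],[0,0,1]])
    if n=='wrist':
        T=np.eye(4);T[:3,:3]=R.from_rotvec(s['ee_rot']).as_matrix();T[:3,3]=s['position']
        M=np.linalg.inv(T@np.array(im['mount']))
        return im['color'],K,M[:3,:3],M[:3,3]
    return im['color'],K,R.from_rotvec(np.ravel(im['rvec'])).as_matrix(),np.ravel(im['tvec'])
def atz(uv,z,K,Rm,t):
    d=Rm.T@np.linalg.inv(K)@np.array([uv[0],uv[1],1.]); c=-Rm.T@t
    return c+d*(z-c[2])/d[2]
def proj(p,K,Rm,t):
    q=K@(Rm@np.array(p)+t); return q[:2]/q[2]
def save(n,c): cv2.imwrite('pics/'+n,cv2.cvtColor(c,cv2.COLOR_RGB2BGR))
E
python3 - <<'E'
from h import *
s=monitor.observe(); print(s)
zs=dict(scale=.012,tare_module=.052,tare_well=.052,shutter_tab=.0665,shutter=.0555,power_well=.052,cup_mid=.077,spray_mid=.085,jar_mid=.04)
for n in('top','scene'):
    c,K,Rm,t=cam(n); save(n+'1.png',c); print(n,-Rm.T@t)
    for k,z in zs.items():
        for o in outline_of(n,k)[:2]:
            m=o['mask']; v,u=np.nonzero(m); 
            if len(u): print(k,round(o['p'],2),o['rect'],u.mean().round(1),v.mean().round(1),atz((u.mean(),v.mean()),z,K,Rm,t).round(3))
E
```

```text
{'clock': 0.0, 'joints': array([ 1.21540054,  0.4352238 ,  0.02498525,  1.57409187, -0.01162224,
        1.13399791, -0.07512364]), 'dq': array([ 9.85590732e-04, -1.47596617e-03, -1.37222852e-03, -1.12744376e-03,
       -2.20885406e-04, -2.71168472e-04, -3.31677825e-05]), 'joint_efforts': array([ 7.52431934e-04, -6.67855024e+01,  9.85053889e-01, -3.14446843e+01,
       -6.07490167e-02,  4.30946262e-02,  1.50095930e-04]), 'position': array([ 0.15613552, -0.60465117,  0.22274662]), 'ee_rot': array([-3.11502341e+00, -3.95662356e-01,  5.10353001e-04]), 'force': array([-0.25119081,  0.48350491, -0.84574303]), 'ft_torque': array([ 0.00336162,  0.0510631 , -0.01377619]), 'width': 1.0022112044881937}
top [0.55201193 0.02224291 1.0311772 ]
scale 0.64 [257.1, 177.6, 121.5, 164.0] 322.6 244.4 [ 0.662 -0.032  0.012]
scale 0.6 [306.3, 258.2, 51.9, 72.7] 330.9 295.7 [ 0.542 -0.053  0.012]
tare_module 0.96 [264.5, 247.5, 52.4, 73.4] 291.5 284.4 [0.567 0.038 0.052]
tare_well 0.7 [260.6, 247.0, 60.2, 73.4] 291.7 284.2 [0.567 0.038 0.052]
shutter_tab 0.81 [281.3, 255.4, 32.1, 32.3] 295.7 270.8 [0.596 
[... 547 characters left out ...]
266.5 [ 0.686 -0.016  0.012]
tare_module 0.6 [331.0, 231.1, 75.7, 52.6] 368.2 257.0 [0.577 0.05  0.052]
tare_well 0.68 [341.4, 239.3, 30.0, 31.6] 356.6 253.3 [0.594 0.028 0.052]
tare_well 0.56 [330.9, 232.1, 79.5, 49.5] 368.1 256.9 [0.577 0.05  0.052]
shutter_tab 0.74 [340.1, 239.4, 31.7, 30.7] 356.3 253.2 [0.602 0.038 0.066]
shutter 0.95 [337.7, 235.0, 32.2, 32.8] 356.5 253.1 [0.596 0.03  0.056]
power_well 0.57 [320.3, 205.9, 77.2, 43.4] 355.6 223.8 [ 0.55  -0.049  0.052]
cup_mid 0.6 [265.3, 223.6, 31.2, 41.9] 282.1 244.9 [ 0.737 -0.054  0.077]
spray_mid 0.61 [435.5, 340.5, 53.8, 76.5] 462.5 376.7 [0.593 0.401 0.085]
jar_mid 0.77 [247.6, 134.8, 28.7, 38.5] 262.2 154.0 [ 0.628 -0.388  0.04 ]
```

View pics/top1.png

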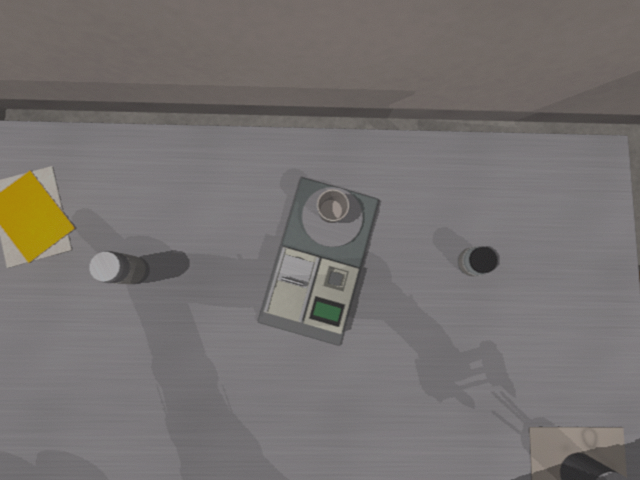

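View pics/scene1.png

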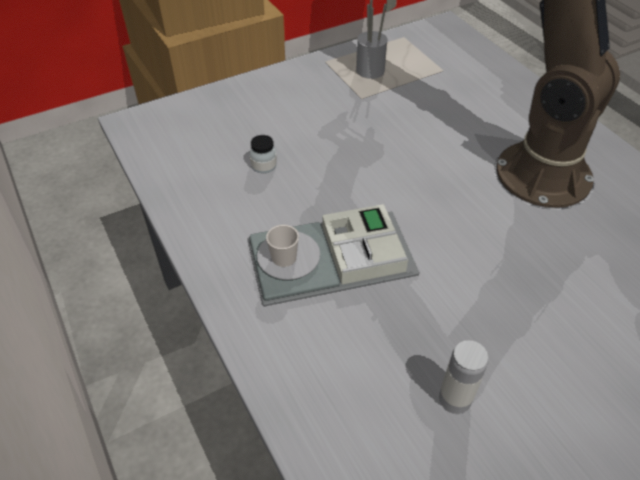

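Tare module is the left one (tab/shutter near top px (295,271)), the power module with its display is on the right (331,296), scale yaw about -15°. The cup is at (332,205), the can at (119,268) and the jar at (478,260), all well clear. Next I move above the module with the fingers closing.

Call:
{"name": "move_arm", "arguments": {
  "series": [
    [2.5,4,0.2,0,0,-1.9],
    [2.5,4,0.2,0,0,-1.9],
    [2.5,4,0.2,0,0,-1.9],
    [2.5,4,0.2,0,0,-1.9],
    [2.5,4,0.2,0,0,-1.9],
    [2.5,4,0.2,0,0,-1.9],
    [2.5,4,0.2,0,0,-1.9],
    [2.5,4,0.2,0,0,-1.9]
  ],
  "grip": 0,
  "force": 20
}}

```text
clock: 1.8
position: [0.357, -0.2835, 0.24]
ee_rot: [3.141, -0.022, 0.001]
force: [0.1, -1.3, 0.2]
width: 0.348
```

Call:
{"name": "move_arm", "arguments": {
  "series": [
    [2.5,4,0.2,0,0,-1.9],
    [2.5,4,0.2,0,0,-1.9],
    [2.5,4,0.2,0,0,-1.9],
    [2.5,4,0.2,0,0,-1.9],
    [2.5,4,0.2,0,0,-1.9],
    [2.5,4,0.2,0,0,-1.9],
    [2.5,4,0.2,0,0,-1.9],
    [2.5,4,0.2,0,0,-1.9]
  ]
}}

```text
clock: 2.6
position: [0.5572, 0.0365, 0.2558]
ee_rot: [3.111, -0.438, 0.001]
force: [0.8, -0.7, -0.9]
width: 0.007
```

Call:
{"name": "move_arm", "arguments": {
  "series": [
    [0,0,0,0,0,0],
    [0,0,0,0,0,0]
  ]
}}

```text
clock: 2.8
position: [0.5564, 0.036, 0.2552]
ee_rot: [-3.112, 0.431, 0.001]
force: [0.3, -1.8, 1.0]
width: 0.007
```

```bash
python3 - <<'E'
from h import *
s=monitor.observe(); print(s['clock'],s['position'],R.from_rotvec(s['ee_rot']).as_matrix().round(3).tolist(),s['force'],s['width'],s['joints'].round(2))
c,K,Rm,t=cam('wrist'); save('w1.png',c); print(-Rm.T@t)
for k,z in dict(tare_module=.052,shutter_tab=.0665,shutter=.0555,power_well=.052).items():
    for o in outline_of('wrist',k)[:2]:
        v,u=np.nonzero(o['mask'])
        if len(u): print(k,round(o['p'],2),o['rect'],u.mean().round(1),v.mean().round(1),atz((u.mean(),v.mean()),z,K,Rm,t).round(4))
E
```

```text
2.8 [0.55639752 0.03595309 0.25524283] [[0.962, -0.272, -0.001], [-0.272, -0.962, 0.0], [-0.001, 0.0, -1.0]] [ 0.2852651  -1.80157166  0.97349209] 0.006567552430192401 [ 0.08  0.32 -0.32  1.67  0.11  1.16 -2.11]
[0.63393685 0.01493015 0.41614438]
tare_module 0.88 [260.8, 122.2, 92.9, 155.6] 307.9 196.8 [0.5736 0.0389 0.052 ]
tare_module 0.31 [0.0, 230.4, 27.6, 57.5] 10.9 259.4 [0.5939 0.3474 0.052 ]
shutter_tab 0.76 [269.5, 134.6, 74.2, 71.7] 307.5 171.0 [0.5988 0.0317 0.0665]
shutter_tab 0.62 [2.2, 231.1, 26.8, 58.6] 10.8 259.2 [0.5957 0.3341 0.0665]
shutter 0.67 [266.5, 138.2, 73.9, 68.8] 307.4 171.2 [0.5976 0.0324 0.0555]
power_well 0.82 [353.3, 119.4, 104.6, 154.5] 401.3 195.5 [ 0.5503 -0.0484  0.052 ]
```

View pics/w1.png

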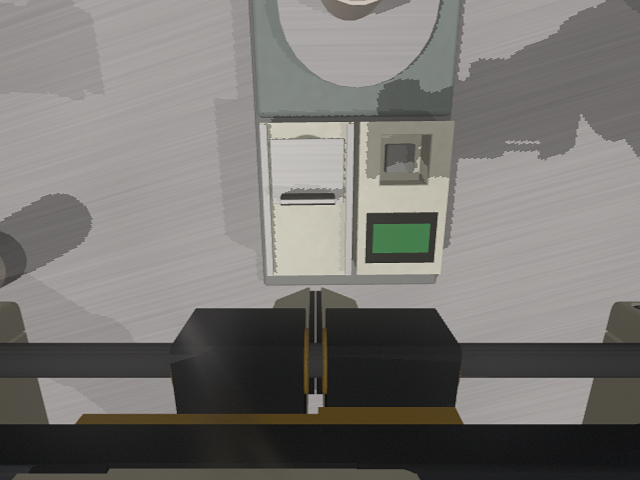

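The wrist view shows the module aligned with the tool. The tab's top edge is at px (281–335, 194), the shutter is slightly open (a sliver of the well shows at (307,137)), and the square well is at (405,160).

```bash
python3 - <<'E'
from h import *
c,K,Rm,t=cam('wrist')
P={n:atz(p,z,K,Rm,t) for n,p,z in [('farL',(261,122),.052),('nearL',(264,275),.052),('farR',(454,121),.052),('nearR',(441,275),.052),('tabL',(281,194),.078),('tabR',(335,194),.078),
 ('sq1',(380,135),.052),('sq2',(432,135),.052),('sq3',(428,185),.052),('sq4',(379,185),.052)]}
for k,v in P.items(): print(k,v.round(4))
# model fit: scale frame pts of the module corners
L=np.array([[0,89],[-150,89],[0,-89],[-150,-89]])/1e3
W=np.array([P[k][:2] for k in('farL','nearL','farR','nearR')])
H=(L-L.mean(0)).T@(W-W.mean(0)); a=np.arctan2(H[0,1]-H[1,0],H[0,0]+H[1,1]); Q=np.array([[np.cos(a),-np.sin(a)],[np.sin(a),np.cos(a)]])
o=W.mean(0)-Q@L.mean(0); print('yaw',np.degrees(a),'o',o,'res mm',((W-(L@Q.T+o))*1e3).round(1).tolist())
print('well',o+Q@[-.035,.046],'pwell',o+Q@[-.035,-.046],'sqmean',np.mean([P[f'sq{i}'][:2] for i in(1,2,3,4)],0))
tb=(P['tabL']+P['tabR'])[:2]/2; print('tab in scale mm',Q.T@(tb-o)*1e3)
vis=c.copy()
for p in list(L): cv2.circle(vis,tuple(int(x) for x in proj([*(o+Q@p),.052],K,Rm,t)),3,(255,0,0),1)
for yy in(.046,-.046):
  for th in np.linspace(0,6.28,40): cv2.circle(vis,tuple(int(x) for x in proj([*(o+Q@(np.array([-.035,yy])+.024*np.array([np.cos(th),np.sin(th)]))),.052],K,Rm,t)),1,(255,0,0),-1)
save('w2.png',cv2.resize(vis[100:300,220:480],None,fx=3,fy=3)[:, :780])
E
```

```text
farL [0.6511 0.0578 0.052 ]
nearL [0.5077 0.1024 0.052 ]
farR [ 0.6032 -0.1121  0.052 ]
nearR [ 0.4571 -0.0732  0.052 ]
tabL [0.5865 0.0568 0.078 ]
tabR [0.5731 0.0102 0.078 ]
sq1 [ 0.6099 -0.0442  0.052 ]
sq2 [ 0.5967 -0.0904  0.052 ]
sq3 [ 0.5522 -0.078   0.052 ]
sq4 [ 0.5652 -0.0328  0.052 ]
yaw -15.979851057096699 o [ 0.62689156 -0.02689884] res mm [[-0.3, -0.8], [0.5, 2.4], [0.8, 0.4], [-1.1, -2.0]]
well [0.60590778 0.02695913] pwell [ 0.58058024 -0.06148586] sqmean [ 0.58101616 -0.06135876]
tab in scale mm [-61.860831    45.09472874]
```

View pics/w2.png

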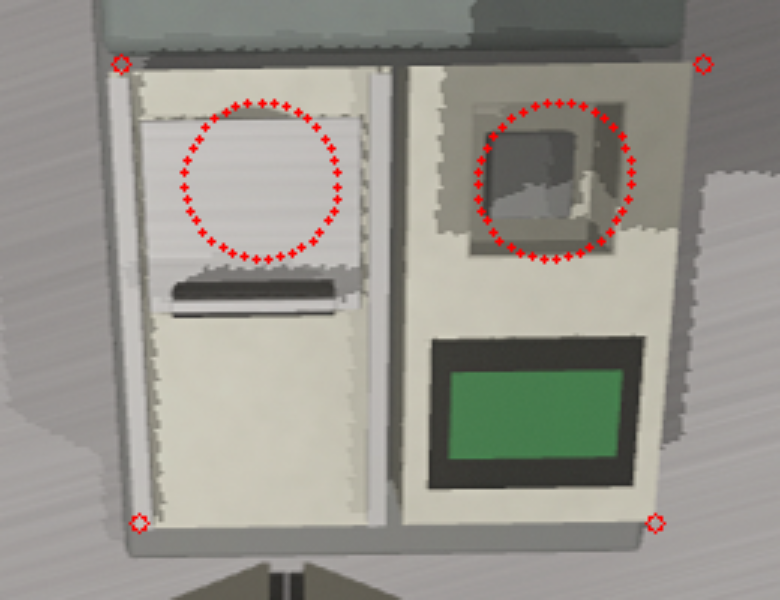

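Projected circles sit on both wells, so the fit is good: well at (0.606, 0.027), yaw -16°, tab about 9 mm open. Descending on the pan side of the tab.

Call:
{"name": "move_arm", "arguments": {
  "series": [
    [4.5,-0.8,0,0,0,0],
    [0,0,-4,0,0,0],
    [0,0,-4,0,0,0],
    [0,0,-4,0,0,0],
    [0,0,-3,0,0,0],
    [0,0,-1,0,0,0],
    [0,0,0,0,0,0],
    [0,0,0,0,0,0]
  ]
}}

```text
clock: 3.9
position: [0.6023, 0.0267, 0.0971]
ee_rot: [-3.111, 0.436, -0.003]
force: [-0.2, -0.4, 0.7]
width: 0.008
```

Call:
{"name": "move_arm", "arguments": {
  "series": [
    [0,0.1,-0.8,0,0,0],
    [-0.1,0.1,-0.7,0,0,0],
    [0,0,0,0,0,0],
    [-0.96,0.28,0,0,0,0],
    [-0.96,0.28,0,0,0,0],
    [-0.96,0.28,0,0,0,0],
    [0,0,0,0,0,0]
  ]
}}

```text
clock: 4.6
position: [0.5697, 0.038, 0.0807]
ee_rot: [3.111, -0.433, -0.002]
force: [-0.7, 0.5, -0.5]
width: 0.003
```

```bash
python3 - <<'E'
from h import *
s=monitor.observe(); print(s['clock'],s['position'],s['force'])
c,K,Rm,t=cam('scene'); x=cv2.resize(c[190:310,240:430],None,fx=4,fy=4,interpolation=cv2.INTER_CUBIC); w=cam('wrist')[0]
save('p1.png',np.vstack([cv2.resize(x,(760,300)),cv2.resize(w[60:300,160:500],(760,300))]))
E
```

```text
4.6 [0.5696867  0.03799585 0.08073446] [-0.69867336  0.49858165 -0.48789326]
```

View pics/p1.png

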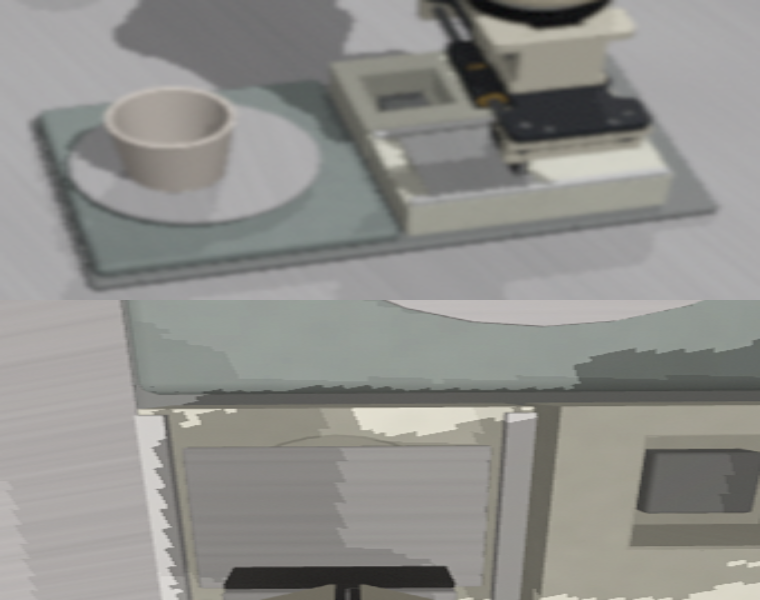

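The scene crop shows the fingers near the tab with the cup undisturbed. In the wrist crop a black strip at (340,577) needs interpreting, so I'm checking the geometry.

```bash
python3 - <<'E'
from h import *
s=monitor.observe(); c,K,Rm,t=cam('wrist'); print(s['force'])
o=np.array([.62689,-.0269]);a=np.radians(-16);Q=np.array([[np.cos(a),-np.sin(a)],[np.sin(a),np.cos(a)]])
S=lambda w:(Q.T@(np.array(w)[:2]-o)*1e3).round(1)
print('tcp scale',S(s['position']))
f=340/760; g=240/300
pt=lambda u,v:(160+u*f,60+(v-300)*g)
for n,p,z in[('plate far L',(185,447),.0555),('plate far R',(490,447),.0555),('well far rim',(340,437),.052),('strip topL',(230,568),.078),('strip topR',(450,568),.078),('strip topL',(230,568),.0555),('strip botL',(225,587),.078),('strip botR',(455,587),.078)]:
    print(n,pt(*p),S(atz(pt(*p),z,K,Rm,t)))
vis=c.copy()
T=R.from_rotvec(s['ee_rot'])
for x in(-.0095,.0095):
  for y in(-.019,.019):
    for z in (.019,0): cv2.circle(vis,tuple(int(q) for q in proj(s['position']+T.apply([x,y,z]),K,Rm,t)),3,(255,0,0) if z else (0,255,0),-1)
save('w3.png',vis[100:480,100:540])
E
```

```text
[ 0.43084619 -0.16936875 -0.64604959]
tcp scale [-71.   46.5]
plate far L (242.76315789473685, 177.60000000000002) [-14.4  82.5]
plate far R (379.2105263157895, 177.60000000000002) [-14.2  16. ]
well far rim (312.10526315789474, 169.60000000000002) [-10.8  48.7]
strip topL (262.89473684210526, 274.4) [-56.   71.4]
strip topR (361.3157894736842, 274.4) [-56.   25.8]
strip topL (262.89473684210526, 274.4) [-65.   74.7]
strip botL (260.6578947368421, 289.6) [-63.7  72.7]
strip botR (363.5526315789474, 289.6) [-63.6  24.4]
```

View pics/w3.png

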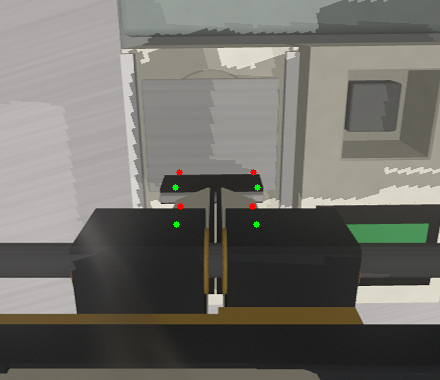

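```bash
python3 - <<'E'
from h import *
c=cam('wrist')[0]; x=cam('scene')[0]
save('z1.png',np.hstack([cv2.resize(c[255:335,250:375],(500,320),interpolation=cv2.INTER_NEAREST),cv2.resize(x[205:285,330:405],(300,320),interpolation=cv2.INTER_NEAREST)]))
E
```

```text
(no output)
```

View pics/z1.png

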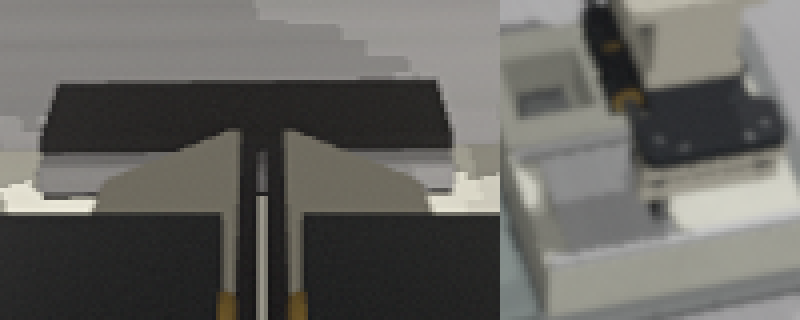

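```bash
python3 - <<'E'
from h import *
s=monitor.observe(); c,K,Rm,t=cam('scene'); T=R.from_rotvec(s['ee_rot'])
for z in(-.02,0,.019): print(z,proj(s['position']+T.apply([0,0,z]),K,Rm,t))
c,K,Rm,t=cam('wrist')
for x in(-.0095,0,.0095):
  for z in(0,.019): print(x,z,proj(s['position']+T.apply([x,0,z]),K,Rm,t))
E
```

```text
-0.02 [368.42758468 237.65167285]
0 [367.8934353  243.69532445]
0.019 [367.39703158 249.31190139]
-0.0095 0 [316.56339127 324.74984512]
-0.0095 0.019 [316.40230556 306.6596082 ]
0 0 [316.59103295 306.61794525]
0 0.019 [316.42506529 289.95042986]
0.0095 0 [316.61956508 287.90195038]
0.0095 0.019 [316.44848916 272.75367403]
```

Call:
{"name": "move_arm", "arguments": {
  "series": [
    [0.8,-0.23,0,0,0,0],
    [0.9,-0.25,0,0,0,0],
    [0.8,-0.24,0,0,0,0],
    [0,0,0,0,0,0]
  ]
}}

```text
clock: 5.35
position: [0.5981, 0.0293, 0.0804]
ee_rot: [-3.111, 0.437, -0.002]
force: [0.1, 0.6, -0.3]
width: 0.0
```

Call:
{"name": "move_arm", "arguments": {
  "series": [
    [0,0,-0.2,0,0,0],
    [0,0,-0.2,0,0,0],
    [0,0,0,0,0,0]
  ]
}}

```text
clock: 5.65
position: [0.5959, 0.0301, 0.0761]
ee_rot: [3.111, -0.435, -0.002]
force: [-0.6, -0.0, 0.0]
width: 0.003
```

Call:
{"name": "move_arm", "arguments": {
  "series": [
    [0,0,-0.2,0,0,0],
    [0,0,-0.1,0,0,0],
    [0,0,0,0,0,0]
  ]
}}

```text
clock: 5.95
position: [0.5963, 0.0301, 0.0734]
ee_rot: [3.111, -0.435, -0.0]
force: [0.4, -0.7, 0.1]
width: 0.002
```

```bash
python3 - <<'E'
from h import *
s=monitor.observe(); print(s['position'],s['force'])
c=cam('wrist')[0]; x=cam('scene')[0]
save('z2.png',np.hstack([cv2.resize(c[200:360,220:420],(500,400),interpolation=cv2.INTER_NEAREST),cv2.resize(x[205:285,330:390],(300,400),interpolation=cv2.INTER_NEAREST)]))
E
```

```text
[0.59632548 0.03005972 0.0733865 ] [ 0.3720332  -0.74817037  0.11397397]
```

View pics/z2.png

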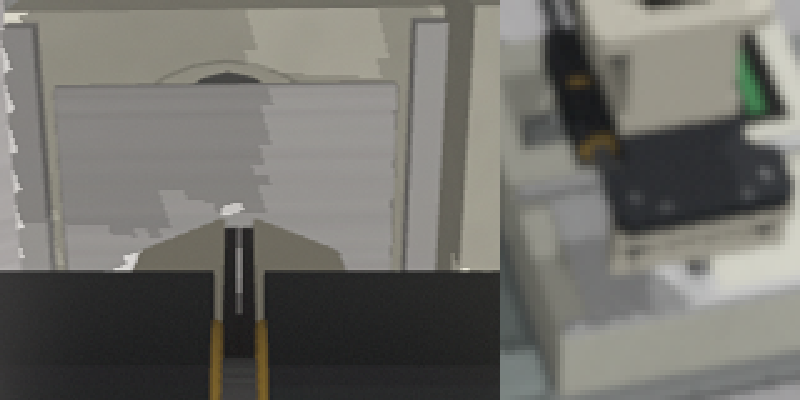

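Wrist view (z2): no contact yet. The fingertip end is at about px (240,228) of the crop over the plate. I'll keep feeling downwards in 2–3 mm steps.

Call:
{"name": "move_arm", "arguments": {
  "series": [
    [0,0,-0.2,0,0,0],
    [0,0,-0.1,0,0,0],
    [0,0,0,0,0,0]
  ]
}}

```text
clock: 6.35
position: [0.5964, 0.03, 0.0703]
ee_rot: [3.111, -0.435, -0.001]
force: [1.2, 0.6, -0.4]
width: 0.005
```

Call:
{"name": "move_arm", "arguments": {
  "series": [
    [0,0,-0.2,0,0,0],
    [0,0,-0.1,0,0,0],
    [0,0,0,0,0,0]
  ]
}}

```text
clock: 6.65
position: [0.5963, 0.03, 0.0673]
ee_rot: [3.111, -0.435, -0.001]
force: [0.4, 0.3, 0.3]
width: 0.005
```

With the stated 19 mm, the tip would already be inside the plate, so the real tips end near TCP level. One more small step down, then push with force checks.

Call:
{"name": "move_arm", "arguments": {
  "series": [
    [0,0,-0.2,0,0,0],
    [0,0,-0.1,0,0,0],
    [0,0,0,0,0,0]
  ]
}}

```text
clock: 6.95
position: [0.5964, 0.03, 0.0643]
ee_rot: [3.111, -0.435, -0.001]
force: [-0.5, -0.2, -0.1]
width: 0.007
```

Call:
{"name": "move_arm", "arguments": {
  "series": [
    [-0.8,0.23,0,0,0,0],
    [-0.8,0.23,0,0,0,0],
    [-0.8,0.23,0,0,0,0]
  ]
}}

```text
clock: 7.25
position: [0.5719, 0.0368, 0.0646]
ee_rot: [3.111, -0.435, 0.001]
force: [1.9, -1.5, -1.4]
width: 0.005
```

```bash
python3 - <<'E'
from h import *
s=monitor.observe(); print(s['position'],s['force'])
c=cam('wrist')[0]
save('z3.png',cv2.resize(c[140:340,200:450],(750,600),interpolation=cv2.INTER_NEAREST))
E
```

```text
[0.57192221 0.03682954 0.06459757] [ 1.90004298 -1.53686837 -1.41736284]
```

View pics/z3.png

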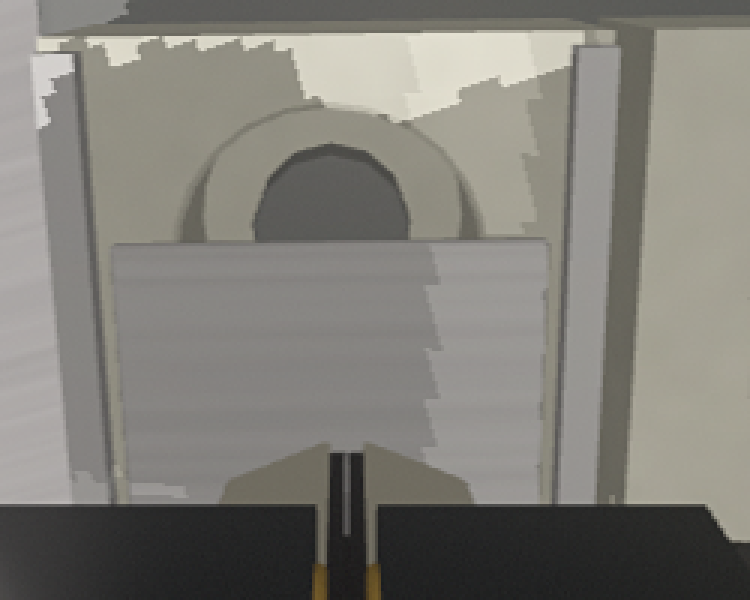

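The shutter moves with the finger: half the round well shows at crop (330,200), at about 25 mm opening. Continuing about 39 mm.

Call:
{"name": "move_arm", "arguments": {
  "series": [
    [-0.75,0.21,0,0,0,0],
    [-0.75,0.21,0,0,0,0],
    [-0.75,0.21,0,0,0,0],
    [-0.75,0.21,0,0,0,0],
    [-0.75,0.21,0,0,0,0],
    [0,0,0,0,0,0]
  ]
}}

```text
clock: 7.9
position: [0.534, 0.0478, 0.0646]
ee_rot: [3.111, -0.434, -0.001]
force: [-0.3, 0.2, -1.1]
width: 0.005
```

```bash
cat >> h.py <<'E'
o=np.array([.62689,-.0269]);a=np.radians(-16);Q=np.array([[np.cos(a),-np.sin(a)],[np.sin(a),np.cos(a)]])
S=lambda w:(Q.T@(np.array(w)[:2]-o)*1e3).round(1)
E
python3 - <<'E'
from h import *
s=monitor.observe(); print(s['position'],s['force'],S(s['position']))
c,K,Rm,t=cam('wrist')
vis=c.copy()
for r,z in((.024,.052),(.014,.032)):
  for th in np.linspace(0,6.28,40): cv2.circle(vis,tuple(int(x) for x in proj([*(o+Q@(np.array([-.035,.046])+r*np.array([np.cos(th),np.sin(th)]))),z],K,Rm,t)),0,(255,0,0),-1)
save('z4.png',cv2.resize(vis[60:340,170:500],(700,594),interpolation=cv2.INTER_NEAREST))
E
```

```text
[0.53395314 0.04781433 0.06463503] [-0.28043698  0.15582738 -1.06353541] [-109.9   46.2]
```

View pics/z4.png

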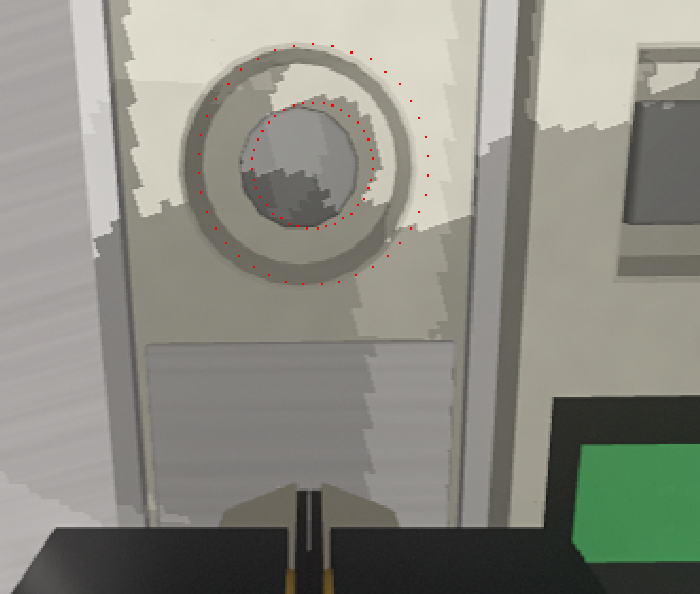

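```bash
python3 - <<'E'
from h import *
s=monitor.observe(); c,K,Rm,t=cam('wrist')
k=700/330
for p,z in(((298.5,166),.032),((297,166),.052)):
    w=atz((170+p[0]/k,60+p[1]/k),z,K,Rm,t); print(w,S(w),(w-s['position'])*100)
c,K,Rm,t=cam('top')
for q in('cup_mid',):
    for b in outline_of('top',q)[:1]: print(q,b['rect'],b['p'])
E
```

```text
[0.60713294 0.03016957 0.032     ] [-34.7  49.4] [ 7.29029176 -1.77986397 -3.25973232]
[0.60769562 0.03011559 0.052     ] [-34.2  49.5] [ 7.3465591  -1.78526181 -1.25973232]
cup_mid [318.7, 188.3, 30.9, 36.6] 0.55
```

The well is wholly open and the key is visible. The close view puts the well about 7.3, -1.8 cm from the fingers. Lifting, going over it, then feeling down.

Call:
{"name": "move_arm", "arguments": {
  "series": [
    [0.3,-0.09,1,0,0,0],
    [0.7,-0.2,2,0,0,0],
    [3.2,-0.8,0,0,0,0],
    [3.1,-0.74,0,0,0,0],
    [0,0,0,0,0,0],
    [0,0,-2,0,0,0],
    [0,0,-1.5,0,0,0],
    [0,0,0,0,0,0]
  ]
}}

```text
clock: 8.9
position: [0.6059, 0.029, 0.0574]
ee_rot: [3.11, -0.434, -0.007]
force: [-0.3, -0.3, 0.4]
width: 0.005
```

```bash
python3 - <<'E'
from h import *
s=monitor.observe(); print(s['clock'],s['position'],s['force'],S(s['position']))
c,K,Rm,t=cam('wrist'); x,K2,R2,t2=cam('scene')
print(proj([.607,.029,.052],K2,R2,t2))
save('z5.png',np.hstack([cv2.resize(c[180:340,230:400],(425,400),interpolation=cv2.INTER_NEAREST),cv2.resize(x[210:290,325:400],(375,400),interpolation=cv2.INTER_NEAREST)]))
E
```

```text
8.9 [0.60589565 0.02902276 0.05743234] [-0.34334547 -0.31488041  0.43067015] [-35.6  48. ]
[351.79040009 255.5641601 ]
```

View pics/z5.png

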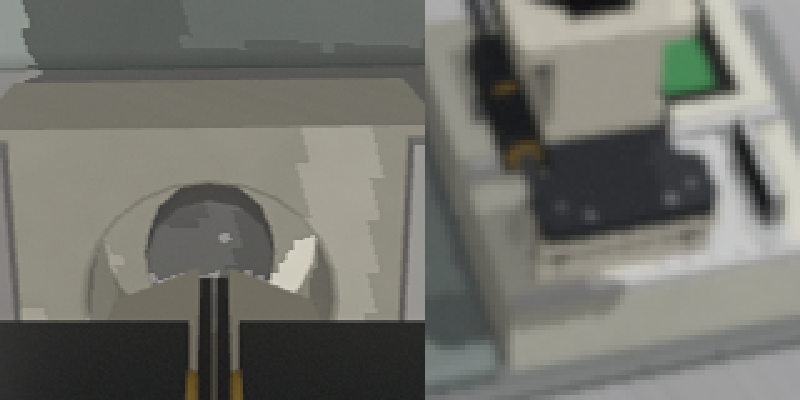

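The tips are centred in the round well: well centre at crop x≈211, tip at 213, key at (210,240). Feeling down.

Call:
{"name": "move_arm", "arguments": {
  "series": [
    [0,0,-0.5,0,0,0],
    [0,0,-0.5,0,0,0],
    [0,0,0,0,0,0]
  ]
}}

```text
clock: 9.3
position: [0.6076, 0.0291, 0.0491]
ee_rot: [3.111, -0.435, -0.001]
force: [-0.2, 0.0, -0.5]
width: 0.004
```

Call:
{"name": "move_arm", "arguments": {
  "series": [
    [0,0,-0.4,0,0,0],
    [0,0,-0.3,0,0,0],
    [0,0,0,0,0,0]
  ]
}}

```text
clock: 9.6
position: [0.6077, 0.029, 0.0421]
ee_rot: [3.111, -0.435, -0.001]
force: [-0.6, 0.5, -0.7]
width: 0.009
```

Call:
{"name": "move_arm", "arguments": {
  "series": [
    [0,0,-0.3,0,0,0],
    [0,0,-0.2,0,0,0],
    [0,0,0,0,0,0]
  ]
}}

```text
clock: 9.9
position: [0.6078, 0.0291, 0.0372]
ee_rot: [3.111, -0.435, -0.001]
force: [-0.6, -1.1, 0.8]
width: 0.007
```

Call:
{"name": "move_arm", "arguments": {
  "series": [
    [0,0,-0.2,0,0,0],
    [0,0,-0.1,0,0,0],
    [0,0,0,0,0,0]
  ]
}}

```text
clock: 10.2
position: [0.6079, 0.0291, 0.0344]
ee_rot: [3.111, -0.435, -0.0]
force: [-0.1, -0.3, 0.8]
width: 0.002
```

Call:
{"name": "move_arm", "arguments": {
  "series": [
    [0,0,-0.2,0,0,0],
    [0,0,0,0,0,0]
  ]
}}

```text
clock: 10.4
position: [0.6079, 0.0291, 0.0323]
ee_rot: [3.111, -0.435, -0.0]
force: [-0.9, -0.3, -0.6]
width: 0.001
```

Call:
{"name": "move_arm", "arguments": {
  "series": [
    [0,0,-0.2,0,0,0],
    [0,0,0,0,0,0]
  ]
}}

```text
clock: 10.6
position: [0.6078, 0.0291, 0.0303]
ee_rot: [3.111, -0.435, -0.001]
force: [-0.2, -0.5, -0.6]
width: 0.006
```

Call:
{"name": "move_arm", "arguments": {
  "series": [
    [0,0,-0.2,0,0,0],
    [0,0,0,0,0,0]
  ]
}}

```text
clock: 10.8
position: [0.6081, 0.0291, 0.0285]
ee_rot: [-3.111, 0.435, -0.0]
force: [-0.4, 0.4, 2.1]
width: 0.004
```

Call:
{"name": "move_arm", "arguments": {
  "series": [
    [0,0,-0.2,0,0,0],
    [0,0,0,0,0,0]
  ]
}}

```text
clock: 11.0
position: [0.6082, 0.0292, 0.0266]
ee_rot: [-3.111, 0.435, -0.0]
force: [0.1, -0.1, 3.1]
width: 0.005
```

Call:
{"name": "move_arm", "arguments": {
  "series": [
    [0,0,-0.2,0,0,0],
    [0,0,0,0,0,0]
  ]
}}

```text
clock: 11.2
position: [0.6082, 0.0292, 0.0245]
ee_rot: [-3.111, 0.435, -0.0]
force: [0.1, -0.1, 3.4]
width: 0.007
```

Key contact began near TCP z = 0.030 and the force is rising along the spring. Pressing to the stop.

Call:
{"name": "move_arm", "arguments": {
  "series": [
    [0,0,-0.15,0,0,0],
    [0,0,0,0,0,0]
  ]
}}

```text
clock: 11.4
position: [0.6082, 0.0292, 0.0232]
ee_rot: [-3.111, 0.435, -0.001]
force: [-0.9, -1.0, 4.0]
width: 0.011
```

Call:
{"name": "move_arm", "arguments": {
  "series": [
    [0,0,-0.15,0,0,0],
    [0,0,0,0,0,0]
  ]
}}

```text
clock: 11.6
position: [0.6082, 0.0292, 0.0229]
ee_rot: [3.111, -0.435, 0.001]
force: [-3.9, -1.1, 17.7]
width: 0.008
```

Bottomed out: the force jumped to 17.7 N. Holding.

Call:
{"name": "move_arm", "arguments": {
  "series": [
    [0,0,0,0,0,0],
    [0,0,0,0,0,0],
    [0,0,0,0,0,0],
    [0,0,0,0,0,0],
    [0,0,0,0,0,0],
    [0,0,0,0,0,0],
    [0,0,0,0,0,0],
    [0,0,0,0,0,0]
  ]
}}

```text
clock: 12.4
position: [0.6083, 0.0292, 0.0229]
ee_rot: [3.111, -0.435, 0.001]
force: [-6.0, -0.7, 17.6]
width: 0.002
```

Call:
{"name": "move_arm", "arguments": {
  "series": [
    [0,0,0,0,0,0],
    [0,0,0,0,0,0],
    [0,0,0,0,0,0],
    [0,0,0,0,0,0],
    [0,0,0,0,0,0],
    [0,0,0,0,0,0],
    [0,0,0,0,0,0],
    [0,0,0,0,0,0]
  ]
}}

```text
clock: 13.2
position: [0.6083, 0.0292, 0.0229]
ee_rot: [3.111, -0.435, 0.001]
force: [-4.7, -0.5, 18.2]
width: 0.008
```

Call:
{"name": "move_arm", "arguments": {
  "series": [
    [0,0,0,0,0,0],
    [0,0,0,0,0,0],
    [0,0,0,0,0,0],
    [0,0,0,0,0,0],
    [0,0,0,0,0,0]
  ]
}}

```text
clock: 13.7
position: [0.6083, 0.0292, 0.0229]
ee_rot: [3.111, -0.435, 0.001]
force: [-5.1, -0.9, 17.9]
width: 0.01
```

Call:
{"name": "move_arm", "arguments": {
  "series": [
    [0,0,0.5,0,0,0],
    [0,0,1,0,0,0],
    [0,0,1.5,0,0,0],
    [0,0,2,0,0,0],
    [0,0,3,0,0,0],
    [0,0,1,0,0,0],
    [0,0,0,0,0,0]
  ]
}}

```text
clock: 14.4
position: [0.6092, 0.0293, 0.1137]
ee_rot: [-3.11, 0.435, -0.005]
force: [0.7, -0.1, -0.4]
width: 0.003
```

Call:
{"name": "move_arm", "arguments": {
  "series": [
    [-3.8,1,0,0,0,0],
    [-3.8,1,0,0,0,0],
    [-3.7,1,0,0,0,0],
    [0,0,0,0,0,0],
    [0,0,-2.5,0,0,0],
    [0,0,-1.4,0,0,0],
    [0,0,-1,0,0,0],
    [0,0,0,0,0,0]
  ]
}}

```text
clock: 15.2
position: [0.494, 0.0588, 0.0609]
ee_rot: [3.11, -0.435, -0.005]
force: [-0.0, 0.3, 0.7]
width: 0.008
```

```bash
python3 - <<'E'
from h import *
s=monitor.observe(); print(s['clock'],s['position'],s['force'],S(s['position']))
c,K,Rm,t=cam('wrist'); save('z6.png',c[0:480,100:560])
for k in('shutter','shutter_tab'):
  for b in outline_of('wrist',k)[:1]:
    l,tp,w,h=b['rect']; print(k,b['p'],b['rect'],'plate far edge',S(atz((l+w/2,tp),.0555,K,Rm,t)))
E
```

```text
15.2 [0.49404751 0.05878921 0.06090437] [-0.02154214  0.29602619  0.6796629 ] [-151.3   45.8]
shutter 0.97 [225.0, 126.7, 163.1, 147.6] plate far edge [-70.9  50.1]
shutter_tab 0.63 [279.7, 11.7, 60.4, 68.1] plate far edge [-28.6  48.6]
```

View pics/z6.png

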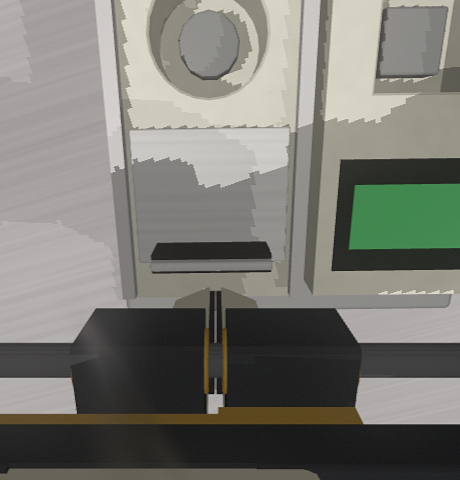

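The final picture shows the well open, the key up and the shutter at its open stop (plate edge at -71 mm). The fingertips stand on the robot side of the tab. Pushing it closed.

Call:
{"name": "move_arm", "arguments": {
  "series": [
    [0.5,-0.1,0,0,0,0],
    [1,-0.26,0,0,0,0],
    [1,-0.28,0,0,0,0],
    [1,-0.28,0,0,0,0],
    [1,-0.28,0,0,0,0],
    [1,-0.28,0,0,0,0],
    [1,-0.28,0,0,0,0],
    [0,0,0,0,0,0]
  ]
}}

```text
clock: 16.15
position: [0.5618, 0.0408, 0.0625]
ee_rot: [-3.111, 0.437, -0.002]
force: [-0.5, 0.2, 0.2]
width: 0.01
```

Call:
{"name": "move_arm", "arguments": {
  "series": [
    [0.6,-0.17,0,0,0,0],
    [0.2,-0.06,0,0,0,0],
    [0,0,0,0,0,0]
  ]
}}

```text
clock: 16.45
position: [0.5681, 0.039, 0.0624]
ee_rot: [3.111, -0.435, -0.0]
force: [-0.2, 0.6, 0.0]
width: 0.003
```

```bash
cat > m.py <<'E'
from h import *
s=monitor.observe(); print(s['clock'],s['position'],s['force'],S(s['position']))
c,K,Rm,t=cam('wrist')
for b in outline_of('wrist','shutter')[:1]:
    l,tp,w,h=b['rect']; print(b['p'],b['rect'],'plate far edge',S(atz((l+w/2,tp),.0555,K,Rm,t)))
E
python3 m.py
```

```text
16.45 [0.56810206 0.03899412 0.06242121] [-0.24568432  0.59102727  0.00298999] [-74.7  47.1]
0.89 [229.4, 154.8, 158.5, 140.7] plate far edge [-5.8 50.7]
```

Call:
{"name": "move_arm", "arguments": {
  "series": [
    [0.15,-0.04,0,0,0,0],
    [0,0,0,0,0,0]
  ]
}}

```text
clock: 16.75
position: [0.5686, 0.0389, 0.0625]
ee_rot: [3.111, -0.435, -0.002]
force: [-4.6, 0.9, 2.2]
width: 0.007
```

Call:
{"name": "move_arm", "arguments": {
  "series": [
    [0.15,-0.04,0,0,0,0],
    [0,0,0,0,0,0]
  ]
}}

```text
clock: 16.95
position: [0.5687, 0.0389, 0.0623]
ee_rot: [3.111, -0.434, -0.006]
force: [-8.8, 2.3, 7.0]
width: 0.006
```

```bash
python3 m.py
```

```text
16.95 [0.5687129  0.03890808 0.06233775] [-8.78961382  2.26977622  6.96538859] [-74.1  47.2]
0.88 [229.8, 157.3, 158.2, 138.9] plate far edge [-6.3 50.7]
```

Against the closed stop: 9 N with no further motion. Backing off, lifting and making the final checks.

Call:
{"name": "move_arm", "arguments": {
  "series": [
    [-0.5,0.14,0,0,0,0],
    [-1,0.28,0,0,0,0],
    [-0.5,0.14,2,0,0,0],
    [0,0,4,0,0,0],
    [0,0,4,0,0,0],
    [0,0,4,0,0,0],
    [0,0,4,0,0,0],
    [0,0,0,0,0,0]
  ]
}}

```text
clock: 17.85
position: [0.5538, 0.0449, 0.2483]
ee_rot: [-3.109, 0.435, -0.016]
force: [0.6, 0.6, 0.3]
width: 0.004
```

```bash
python3 m.py; python3 - <<'E'
from h import *
for n in('scene','top'):
    c,K,Rm,t=cam(n)
    for k,z in dict(shutter=.0555,cup_mid=.077,spray_mid=.085,jar_mid=.04).items():
        for b in outline_of(n,k)[:1]:
            v,u=np.nonzero(b['mask']); print(n,k,round(b['p'],2),atz((u.mean(),v.mean()),z,K,Rm,t).round(3))
E
```

```text
17.85 [0.55377385 0.04490125 0.24833886] [0.55012258 0.55680584 0.259568  ] [-90.1  48.9]
0.86 [275.3, 125.2, 77.8, 70.0] plate far edge [-6.4 51.1]
scene shutter 0.62 [0.605 0.029 0.056]
scene cup_mid 0.84 [ 0.736 -0.054  0.077]
scene spray_mid 0.88 [0.592 0.401 0.085]
scene jar_mid 0.75 [ 0.628 -0.389  0.04 ]
top cup_mid 0.88 [ 0.743 -0.05   0.077]
top spray_mid 0.93 [0.597 0.409 0.085]
top jar_mid 0.76 [ 0.627 -0.39   0.04 ]
```

```bash
python3 -c "
from cell import workorder
print(workorder.sign_off())"
```

```text
the job is handed in; nothing more can be done
None
```

I handed the job in at about 18 s of the 53 s allowed: the tare key was pressed, held and released, and the shutter is closed again.

- **Opening:** I pushed the shutter by its tab to full travel (about 66 mm), with the fingers closed and no pinching.
- **Tare key:** I pressed it to its stop, where the force jumped from 4 N to 18 N. I held it there for about 2.1 s, and the next picture showed it up again.
- **Closing:** I pushed the tab back until it stopped moving against about 9 N, then backed off and lifted clear.

**Last checks:**
- The plate's far edge was at about -6 mm on the scale, against roughly -5 mm expected when closed. I took it as closed; the well's edge starts at -11 mm.
- The cup, spray can and jar were within 1–2 mm of where they started.
- The force on the arm was near zero, so it was touching nothing.
- I never went near the square key.

**What disagreed:**
- The closed fingertips ended about 2 mm short of the TCP (tool reference point), not 19 mm beyond it as stated. My first opening push passed over the tab without touching it, so I found the right height by feeling downwards.
- The close view put the well about 3 mm further left than the first fit, and I followed the close view.

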